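Surface pH reading on a culture dish

ROBOT

A 6-joint arm with a two-finger parallel gripper is mounted at the origin on the work surface. World frame = base frame: x ahead of the robot, y to its left, z up, the work surface at z = 0. Lengths are in m, angles in rad, forces in N, time in s.
With the tool pointing down it reaches from about 0.35 to 0.975 m from the base axis. Payload 4.9 kg.
Tool frame: the origin (TCP) lies midway between the tips of the shut fingers; the grasp point (between the pads) lies ctrl.grip_depth behind it (ctrl.grip_depth is the distance from the TCP to the grasp point, in m); z points along the fingers, y is the line along which they close (so a half turn about z gives the same grasp; the last joint's range is limited). The gripper opens to 85 mm and grips with 20 to 120 N. Pads are 22 mm wide; open, the fingers measure 114 mm over their backs; the gripper's body (76 mm by 85 mm) begins 54 mm behind the grasp point. The pads swing forward as they close: fully open they stand 13 mm farther back than shut.
Start: joints at [-1.455, 0.053, 1.613, -0, 1.476, -0.119], TCP at [0.145, -0.608, 0.231] pointing down, gripper open.
Joint ranges: [-3.01, 3.01], [-1.01, 2.22], [0.06, 2.58], [-1.02, 4.17], [0.09, 2.62], [-3.14, 3.14]. Speed limits (rad/s): [2.57, 2.57, 3.14, 3.14, 3.14, 3.14].

INTERFACE

Orientations are given as a rotation vector (axis times angle).
In Python, from station import ctrl, get_image, camera_model gives the robot as it stands. The module is installed in compiled form; this text tells all that it offers.
- The arm moves only by the shell command python3 -m crank 'ROWS' [FORCE]. ROWS is JSON, a list of rows, each a list of 7 numbers: the shift along the tool's x, y, z in mm, then the turn, a rotation vector about the tool's x, y, z in rad, then the opening, from -1 (shut) to 1 (fully open). A call has exactly 10 rows; each row shifts and turns the commanded pose from where the row before left it, along the tool's axes as they then stand; what a row does not reach is not made up. A row lasts 1/12 s, in which the tool goes at most 41.7 mm and 7.16 degrees, less where a joint would pass 70% of its speed; a pose out of reach is approached as far as the arm can. A call with a gripper value outside its range is refused whole. The fingers move at their own pace and stop on an object; FORCE is the grip in N (left out, the last holds). Time passes only in rows, so rows that do not move let the fingers close, or fill a call up. It gives the time, the measured TCP pose, the force, the opening and the grip force at its end, in the units of the state.
- ctrl.get_obs(): the state, without advancing time (a new reading comes with each control period).
- get_image(name): name is "scene" or "top" or "wrist"; returns the picture (400x640x3 uint8, red, green, blue); there is no depth.
- camera_model(name): a dict with "vertical_fov" (degrees; the focal length in pixels is half the picture's height over the tangent of half this angle, whatever the lens; pixels are square), "cx", "cy" (the principal point, pixels), "R" (3x3) and "t" (3): a world point X has camera coordinates R X + t; the wrist camera has in their place "hand_eye" (4x4, takes a point from camera to tool coordinates, whose origin is the TCP and whose axes are the flange's). Camera axes: x right, y down, z forward; pixel columns grow to the right and rows downward; lengths in m; the calibration is good to about 2 mm. A picture is of the moment at which its call begins: read the wrist's pose just before it. camera_model takes no time and is no camera call.
- ctrl.finish_job(): hands the job in; it is judged then, once.
The state is a dict: "t": time; "q": joint angles; "dq": joint speeds; "effort": joint torques, N m; "tool_pos": TCP position; "tool_rot": TCP orientation; "contact_force": force on the tool from outside, world axes, zero at the start; "wrist_torque": the same for the moment, N m; "opening": finger opening in m; "grip_force": force on a finger pad.
Only numpy, scipy, OpenCV 4.12 (cv2) and the standard library are available. Lean on these libraries where they do the work, as an engineer would, in place of code of your own. Each camera call takes 0.05 s, during which the arm holds its last target. There are 200 camera calls.

TASK

Take a pH reading on the agar of the small culture dish: lift off its clear lid and lay it gently, flat on the bench beside the dish, then draw the wireless pH probe up out of its storage stand. Holding the probe upright, bring its flat tip down on the agar inside the drawn ring and press lightly, with about 2 N, so that the gel is not damaged. Finish while holding the probe still in that contact (do not put it down or let go), with the dish not pushed about and the large dish, vial rack and bottle left where they are.

Things in the scene. Friction and masses are not known exactly. Their poses are not given: they have to be found in the camera images.
- dish: Base of the small round culture dish, clear plastic, 55 mm diameter, 14 mm high, wall 2 mm, loose (40 g with agar), under the lid at the start. Origin: centre of its underside, z up. Its amber agar, 50 mm across, has its surface 8 mm above the origin. The gel gives about 0.8 mm per newton (2 N: 1.7 mm) and bottoms at 4 mm, about 5 N. Small cream colonies lie on one half, the ring on the other.
- mark (a point): Centre of the pen-drawn black ring (23 mm across), at the surface of the agar, 11 mm off the centre of the dish along the dish's own x axis. Seen through the clear lid at first.
- lid: Clear round lid of the small dish, 62 mm diameter, 12 mm high, 2 mm thick, 12 g, loose. Origin: centre of its skirt's lower edge, z up. At the start it sits over the dish, lower edge 4 mm and top 16 mm above the bench; the skirt overlaps the dish's wall by 10 mm with 1.5 mm play all round. Taken across its diameter, from above, with the finger tips.
- probe: Wireless pH probe, loose, about 75 g, 175 mm long, standing upright in the stand. Round grey stem of 12 mm diameter with a flat tip below, and a white cylindrical head of 28 mm diameter from 122 to 172 mm above the tip. Origin: centre of the flat tip face; z runs up along the stem.
- probe_tip (a point): Centre of the probe's flat tip face (same point as its origin).
- probe_head (a point): On the probe's axis at the middle of the white head, 147 mm above the tip: the place to grip.
- stand: Storage stand, fixed: grey base plate 100 x 80 x 8 mm (x, y, z) with an upright white sleeve in its middle, 27 mm outside and 15 mm inside diameter, its mouth 62 mm above the bench. The probe's tip rests on the sleeve's floor, 14 mm above the bench: it comes out after a straight lift of 50 mm. Origin: centre of the plate's underside.
- large_dish: Bystander: covered large culture dish, 93 mm diameter, 16 mm high, loose. Origin: centre of its underside.
- rack: Bystander: white vial rack 75 x 170 mm (x, y), 69 mm high with its black-capped vials, loose. Origin: centre of its underside.
- bottle: Bystander: clear reagent bottle with blue cap, 80 mm diameter, 150 mm high, loose. Origin: centre of its underside.
Mind the look-alikes: they are no part of the job. What is shaped like the lid but purple or turquoise is not meant. Of the things shaped like the stand, the grey one is meant.

How it is judged:
On the way, in this order (a step that is already met when the one before it is completed fails the run):
1. the lid lies flat on the bench beside the dish, let go (horizontal distance between lid and dish above 0.06 m and contact force between the fingers and lid below 0.05 N and linear speed of lid below 0.02 m/s and ((angle between lid's own z axis and vertical below 0.12 rad and height (world z) of lid below 0.005 m) or (angle between lid's own z axis and vertical above 3.02 rad and height (world z) of lid below 0.016 m))), for 0.2 s.
2. the probe is drawn up out of the stand, in the fingers (height (world z) of probe_tip above 0.064 m and contact force between the fingers and probe above 2 N and contact force between probe and stand below 0.05 N), for 0.1 s.
At the end, for the whole second after the job is handed in: Probe still gripped, still, upright within 0.1 rad, its flat tip within 5.5 mm of the ring's centre and pressing the agar with 0.7 to 4.5 N through the last second; dish within 20 mm of its start; lid flat on the bench, its centre over 60 mm from the dish's (horizontal distance between probe_tip and mark below 0.0055 m and contact force between probe and dish between 0.7 and 4.5 N and angle between probe's own z axis and vertical below 0.1 rad and z of probe_tip in the frame of dish below 0.0085 m and contact force between the fingers and probe above 2 N and contact force between probe and stand below 0.05 N and contact force between probe and lid below 0.05 N and linear speed of probe below 0.01 m/s and distance of dish from where it was at the start of the episode below 0.02 m and angle between dish's own z axis and vertical below 0.05 rad and horizontal distance between lid and dish above 0.06 m and linear speed of lid below 0.02 m/s and ((angle between lid's own z axis and vertical below 0.12 rad and height (world z) of lid below 0.005 m) or (angle between lid's own z axis and vertical above 3.02 rad and height (world z) of lid below 0.016 m))); the arm keeps its last pose, push and grip.
It fails at once if the probe is rammed on the dish or its agar (more than 10 N) (contact force between probe and dish above 10 N).
It fails at once if the lid is dropped or flung (faster than 0.6 m/s out of the fingers) (linear speed of lid above 0.6 m/s and contact force between the fingers and lid below 0.05 N).
It fails at once if the small dish is pushed more than 20 mm (distance of dish from where it was at the start of the episode above 0.02 m).
It fails at once if the large dish, the rack or the bottle is shifted more than 15 mm (distance of any of large_dish, rack, bottle from where it was at the start of the episode above 0.015 m).
It also fails if it takes over 64 s, if anything falls off the work surface, if the arm or the gripper's body presses on something with over 40 N, if the wrist force passes 120 N, or if a joint passes its speed limit or range.

## Working session

There is one attempt and no reset: what is moved stays moved. The work goes in short steps, Python scripts to look and compute and a shell command to move; the robot and the scene stay as the last step left them, time stands still between calls to the robot, and variables do not carry over. Pictures are saved under pics/ and viewed, at most 10 in all, crops included, and the job is handed in when it is done.

```bash
mkdir -p pics
python3 - <<'E'
from station import ctrl,get_image,camera_model
import cv2,numpy as np
o=ctrl.get_obs();print(o['tool_pos'],o['tool_rot'],o['opening'],ctrl.grip_depth)
for n in ['scene','top']:
    im=get_image(n);cv2.imwrite(f'pics/{n}0.png',im[:,:,::-1])
    m=camera_model(n);print(n,m['vertical_fov'],m['cx'],m['cy'],np.round(m['R'],4).tolist(),np.round(m['t'],4).tolist())
m=camera_model('wrist');print(m)
E
```

```text
[ 0.14533967 -0.60724145  0.23003608] [-3.11792510e+00 -3.67748316e-01 -1.35234924e-05] 0.08552957744726501 0.0187
scene 43.848406642302756 324.56855354956986 200.25989666370663 [[0.859, 0.5119, 0.004], [0.3596, -0.5979, -0.7164], [-0.3644, 0.6168, -0.6977]] [-0.4776, -0.1553, 1.4127]
top 42.40921892233831 313.86760936478447 200.42310847136784 [[0.0181, -0.9997, 0.0182], [-0.9951, -0.0198, -0.0967], [0.0971, -0.0163, -0.9951]] [-0.0602, 0.593, 1.3488]
{'vertical_fov': 58.517157806276124, 'cx': 319.83160844899334, 'cy': 204.41193751101684, 'hand_eye': array([[-9.28000296e-04, -9.58886752e-01, -2.83787484e-01,
         7.37260953e-02],
       [ 9.99999444e-01, -7.47701038e-04, -7.43652107e-04,
        -8.43091204e-05],
       [ 5.00889957e-04, -2.83788016e-01,  9.58886913e-01,
        -1.41965739e-01],
       [ 0.00000000e+00,  0.00000000e+00,  0.00000000e+00,
         1.00000000e+00]])}
```

View pics/top0.png

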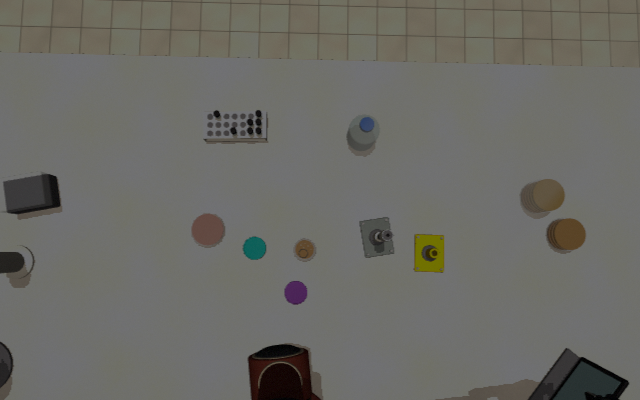

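View pics/scene0.png

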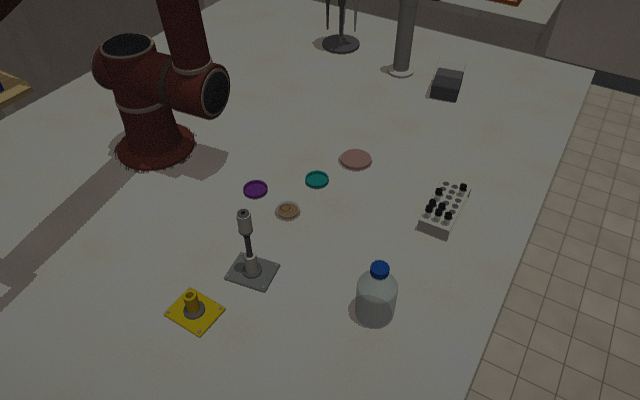

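The top view shows the lidded dish at (305,249), the grey stand and probe at (378,238), and the purple (296,292) and turquoise (255,248) decoys. Next I cast rays for positions.

```bash
cat > h.py <<'E'
import numpy as np,cv2
from scipy.spatial.transform import Rotation as Ro
from station import ctrl,get_image,camera_model
def cam(n,o=None):
    m=camera_model(n);f=200/np.tan(np.radians(m['vertical_fov']/2))
    if n=='wrist':
        o=o or ctrl.get_obs();T=np.eye(4);T[:3,:3]=Ro.from_rotvec(o['tool_rot']).as_matrix();T[:3,3]=o['tool_pos']
        T=T@m['hand_eye'];A,c=T[:3,:3],T[:3,3]
    else: A=m['R'].T;c=-A@m['t']
    return f,m['cx'],m['cy'],A,c
def ray(C,u,v,z):
    f,cx,cy,A,c=C;d=A@np.array([(u-cx)/f,(v-cy)/f,1]);return c+d*(z-c[2])/d[2]
def pix(C,X):
    f,cx,cy,A,c=C;p=A.T@(np.array(X)-c);return f*p[0]/p[2]+cx,f*p[1]/p[2]+cy
E
python3 - <<'E'
from h import *
C=cam('top')
for n,u,v,z in [('lid',305,249,.016),('purple',296,292,.012),('turq',255,248,.012),('large',208,230,.016),('stand',377.5,238,.004),('head',388,236,.189),('yellow',430,253,.004),('bottle',363,133,.1),('rack',236,126,.05)]: print(n,ray(C,u,v,z).round(4))
S=cam('scene')
for n,u,v,z in [('lid',288,211,.014),('head top',244,213,.189),('stand',252,271.5,.008)]: print(n,ray(S,u,v,z).round(4))
im=cv2.imread('pics/top0.png')[215:285,270:410];cv2.imwrite('pics/c1.png',cv2.resize(im,None,fx=5,fy=5)*2)
o=ctrl.get_obs();print(Ro.from_rotvec(o['tool_rot']).as_matrix().round(3))
E
```

```text
lid [ 0.4644 -0.0278  0.016 ]
purple [ 0.3501 -0.0061  0.012 ]
turq [0.4646 0.1061 0.012 ]
large [0.5103 0.2325 0.016 ]
stand [ 0.4977 -0.2236  0.004 ]
head [ 0.4979 -0.2222  0.189 ]
yellow [ 0.4598 -0.3663  0.004 ]
bottle [ 0.7639 -0.171   0.1   ]
rack [0.787  0.1624 0.05  ]
lid [ 0.4735 -0.0354  0.014 ]
head top [ 0.5067 -0.2225  0.189 ]
stand [ 0.5058 -0.225   0.008 ]
[[ 0.973  0.233 -0.   ]
 [ 0.233 -0.973  0.002]
 [ 0.    -0.002 -1.   ]]
```

```bash
python3 -m crank '[[22.4,-24.3,0,0,0,0,1],[22.4,-24.3,0,0,0,0,1],[22.4,-24.3,0,0,0,0,1],[22.4,-24.3,0,0,0,0,1],[22.4,-24.3,0,0,0,0,1],[22.4,-24.3,0,0,0,0,1],[22.4,-24.3,0,0,0,0,1],[22.4,-24.3,0,0,0,0,1],[22.4,-24.3,0,0,0,0,1],[22.4,-24.3,0,0,0,0,1]]' 20
python3 -m crank '[[22.4,-24.3,10,0,0,0,1],[22.4,-24.3,10,0,0,0,1],[22.4,-24.3,10,0,0,0,1],[22.4,-24.3,10,0,0,0,1],[22.4,-24.3,10,0,0,0,1],[22.4,-24.3,10,0,0,0,1],[22.4,-24.3,10,0,0,0,1],[22.4,-24.3,10,0,0,0,1],[22.4,-24.3,10,0,0,0,1],[22.4,-24.3,10,0,0,0,1]]'
python3 - <<'E'
from h import *
import json
o=ctrl.get_obs();im=get_image('wrist');cv2.imwrite('pics/w1.png',im[:,:,::-1]);json.dump({k:list(map(float,o[k])) for k in('tool_pos','tool_rot')},open('w1.json','w'))
print(o['tool_pos'],o['tool_rot'],o['t'],o['contact_force'])
E
```

```text
t: 0.93
tool_pos: [0.307, -0.3177, 0.2308]
tool_rot: [-3.12, -0.367, 0.0]
contact_force: [-0.1, 0.3, 0.0]
opening: 0.0849
grip_force: 0.0
t: 1.77
tool_pos: [0.4682, -0.0292, 0.1305]
tool_rot: [3.12, 0.369, -0.0]
contact_force: [-0.4, -0.2, 0.4]
opening: 0.0854
grip_force: 0.0
[ 0.46824784 -0.02916756  0.13050166] [ 3.11988384e+00  3.68524383e-01 -3.49027182e-04] 1.7667 [-0.37526052 -0.18669609  0.36710932]
```

View pics/w1.png

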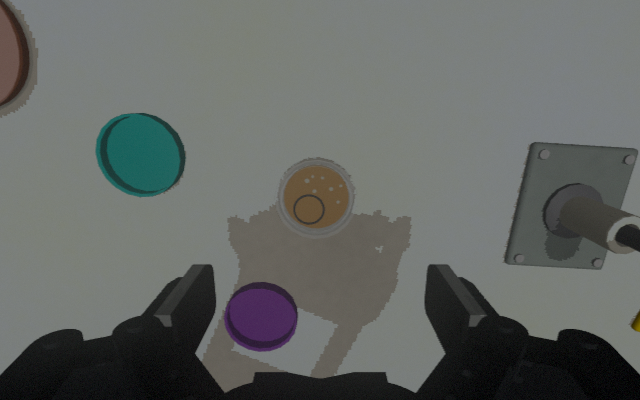

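The lidded dish is centred at about (316,198), the ring at (309,209), and both fingers are clear of it. The stand plate is at the right.

Run:
```python
from h import *
import json
o=json.load(open('w1.json'));C=cam('wrist',o)
R=Ro.from_rotvec(o['tool_rot']).as_matrix()
im=cv2.imread('pics/w1.png');hsv=cv2.cvtColor(im,cv2.COLOR_BGR2HSV)
m=cv2.inRange(hsv,(8,90,60),(25,255,255));m[:,:260]=0;m[:,380:]=0;m[:140]=0;m[250:]=0
cs,_=cv2.findContours(m,0,2);c=max(cs,key=cv2.contourArea);e=cv2.fitEllipse(c);print('agar',e)
a=ray(C,*e[0],.008);rg=ray(C,309,209,.008);l=ray(C,316,198,.014)
for n,p in(('agar',a),('ring',rg),('lid',l)):print(n,p.round(4),'tool mm',(R.T@(p-o['tool_pos'])*1000).round(1))
for u,v,n in((278,198,'l'),(355,198,'r'),(316,157,'u'),(316,238,'d')):print(n,ray(C,u,v,.012))
for u,v in((541,155),(631,161),(519,258),(597,264)):print(ray(C,u,v,.008).round(4))
print('tcp',pix(C,o['tool_pos']))
```

```text
agar ((315.8517150878906, 196.7978973388672), (60.52866744995117, 63.07143020629883), 92.98365783691406)
agar [ 0.469  -0.0256  0.008 ] tool mm [  1.6  -3.3 122.5]
ring [ 0.4582 -0.0226  0.008 ] tool mm [ -8.2  -8.7 122.5]
lid [ 0.4697 -0.0256  0.014 ] tool mm [  2.3  -3.2 116.5]
l [0.46246067 0.00228766 0.012     ]
r [ 0.47599452 -0.05439797  0.012     ]
u [ 0.49945103 -0.01855397  0.012     ]
d [ 0.43752417 -0.03313058  0.012     ]
[ 0.539  -0.1807  0.008 ]
[ 0.5504 -0.2477  0.008 ]
[ 0.4572 -0.197   0.008 ]
[ 0.4669 -0.2607  0.008 ]
tcp (np.float64(320.3234053462424), np.float64(273.5328979974688))
```

```bash
python3 -m crank '[[1,-1.6,20,0,0,0,1],[1,-1.6,20,0,0,0,1],[0,0,20,0,0,0,1],[0,0,20,0,0,0,1],[0,0,15,0,0,0,1],[0,0,10,0,0,0,1],[0,0,10,0,0,0,1],[0,0,7,0,0,0,1],[0,0,5,0,0,0,1],[0,0,2.5,0,0,0,1]]' 20
python3 -m crank '[[0,0,0,0,0,0,0.6],[0,0,0,0,0,0,0.5],[0,0,0,0,0,0,0.4],[0,0,0,0,0,0,0.3],[0,0,0,0,0,0,0.2],[0,0,0,0,0,0,0.2],[0,0,0,0,0,0,0.2],[0,0,0,0,0,0,0.2],[0,0,0,0,0,0,0.2],[0,0,0,0,0,0,0.2]]' 20
```

```text
t: 2.65
tool_pos: [0.4692, -0.0274, 0.0015]
tool_rot: [-3.12, -0.368, 0.0]
contact_force: [-1.0, -0.1, 0.2]
opening: 0.0853
grip_force: 0.0
t: 3.48
tool_pos: [0.4699, -0.0274, 0.0028]
tool_rot: [3.12, 0.368, 0.002]
contact_force: [-0.9, 0.1, 6.0]
opening: 0.0616
grip_force: 21.6
```

```bash
python3 -m crank '[[0,0,-2,0,0,0,0.2],[0,0,-3,0,0,0,0.2],[0,0,-4,0,0,0,0.2],[0,0,-5,0,0,0,0.2],[0,0,-6,0,0,0,0.2],[0,0,-6,0,0,0,0.2],[0,0,-6,0,0,0,0.2],[0,0,-6,0,0,0,0.2],[0,0,-6,0,0,0,0.2],[0,0,-6,0,0,0,0.2]]' 20
python3 - <<'E'
from h import *
o=ctrl.get_obs();im=get_image('wrist');print(o['tool_pos'],o['grip_force'],o['contact_force'])
cv2.imwrite('pics/w2.png',cv2.convertScaleAbs(im[:,:,::-1],alpha=1.7))
E
```

```text
t: 4.32
tool_pos: [0.4693, -0.0274, 0.0526]
tool_rot: [3.12, 0.368, 0.0]
contact_force: [0.7, 0.2, -0.8]
opening: 0.0614
grip_force: 21.8
[ 0.46931737 -0.027376    0.05255858] 21.820754762738943 [ 0.65540967  0.23725795 -0.76633865]
```

View pics/w2.png

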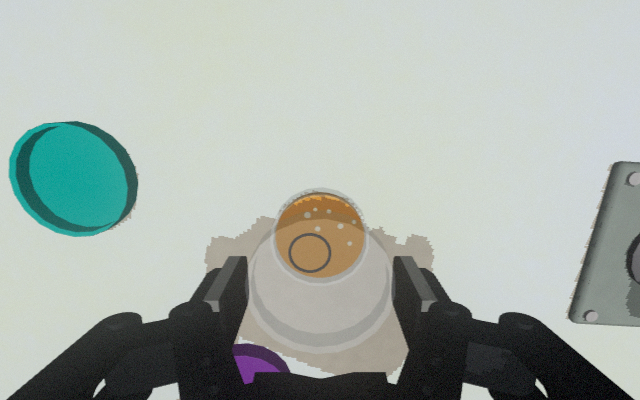

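The lid is held level (centre about (320,285)) and the dish has stayed behind at about (320,237). I'll carry the lid 100 mm along +x and lower it.

```bash
python3 -m crank '[[5,1.2,0,0,0,0,0.2],[10,2.4,0,0,0,0,0.2],[12,2.9,0,0,0,0,0.2],[12,2.9,0,0,0,0,0.2],[12,2.9,0,0,0,0,0.2],[12,2.9,0,0,0,0,0.2],[12,2.9,0,0,0,0,0.2],[12,2.9,0,0,0,0,0.2],[7,1.6,0,0,0,0,0.2],[3,0.7,0,0,0,0,0.2]]' 20
python3 -m crank '[[0,0,5,0,0,0,0.2],[0,0,8,0,0,0,0.2],[0,0,8,0,0,0,0.2],[0,0,8,0,0,0,0.2],[0,0,6,0,0,0,0.2],[0,0,5,0,0,0,0.2],[0,0,4,0,0,0,0.2],[0,0,3,0,0,0,0.2],[0,0,1,0,0,0,0.2],[0,0,0,0,0,0,0.2]]' 20
```

```text
t: 5.2
tool_pos: [0.5699, -0.0275, 0.0515]
tool_rot: [-3.12, -0.368, 0.0]
contact_force: [-0.0, -0.0, -0.1]
opening: 0.0615
grip_force: 21.8
t: 6.03
tool_pos: [0.569, -0.0274, 0.0037]
tool_rot: [-3.12, -0.368, 0.0]
contact_force: [1.4, 0.9, -0.4]
opening: 0.0611
grip_force: 21.8
```

```bash
python3 -m crank '[[0,0,0.6,0,0,0,0.2],[0,0,0.6,0,0,0,0.2],[0,0,0.6,0,0,0,0.2],[0,0,0.6,0,0,0,0.2],[0,0,0,0,0,0,0.2],[0,0,0,0,0,0,0.2],[0,0,0,0,0,0,0.2],[0,0,0,0,0,0,0.2],[0,0,0,0,0,0,0.2],[0,0,0,0,0,0,0.2]]' 20
```

```text
t: 6.87
tool_pos: [0.569, -0.0275, 0.0014]
tool_rot: [-3.12, -0.368, -0.0]
contact_force: [-0.3, -0.7, -0.6]
opening: 0.0614
grip_force: 21.8
```

```bash
python3 -m crank '[[0,0,0.5,0,0,0,0.2],[0,0,0.5,0,0,0,0.2],[0,0,0.5,0,0,0,0.2],[0,0,0.5,0,0,0,0.2],[0,0,0,0,0,0,0.2],[0,0,0,0,0,0,0.2],[0,0,0,0,0,0,0.2],[0,0,0,0,0,0,0.2],[0,0,0,0,0,0,0.2],[0,0,0,0,0,0,0.2]]' 20
```

```text
t: 7.7
tool_pos: [0.569, -0.0274, -0.0005]
tool_rot: [3.12, 0.368, 0.0]
contact_force: [0.8, -0.9, 0.4]
opening: 0.0613
grip_force: 21.8
```

```bash
python3 -m crank '[[0,0,0.5,0,0,0,0.2],[0,0,0.5,0,0,0,0.2],[0,0,0.5,0,0,0,0.2],[0,0,0,0,0,0,0.2],[0,0,0,0,0,0,0.2],[0,0,0,0,0,0,0.2],[0,0,0,0,0,0,0.2],[0,0,0,0,0,0,0.2],[0,0,0,0,0,0,0.2],[0,0,0,0,0,0,0.2]]' 20
```

```text
t: 8.53
tool_pos: [0.5694, -0.0275, -0.0012]
tool_rot: [-3.12, -0.368, -0.0]
contact_force: [-2.6, -0.2, 4.9]
opening: 0.0611
grip_force: 22.3
```

```bash
python3 -m crank '[[0,0,-0.5,0,0,0,0.4],[0,0,0,0,0,0,0.5],[0,0,0,0,0,0,0.6],[0,0,0,0,0,0,0.7],[0,0,0,0,0,0,0.8],[0,0,0,0,0,0,0.9],[0,0,0,0,0,0,1],[0,0,0,0,0,0,1],[0,0,0,0,0,0,1],[0,0,0,0,0,0,1]]' 20
python3 -m crank '[[0,0,-5,0,0,0,1],[0,0,-5,0,0,0,1],[0,0,-10,0,0,0,1],[0,0,-20,0,0,0,1],[0,0,-30,0,0,0,1],[0,0,-30,0,0,0,1],[0,0,-30,0,0,0,1],[0,0,-30,0,0,0,1],[0,0,-30,0,0,0,1],[0,0,-30,0,0,0,1]]' 20
python3 - <<'E'
from h import *
o=ctrl.get_obs();C=cam('wrist',o);im=get_image('wrist')
cv2.imwrite('pics/w3.png',cv2.convertScaleAbs(im[:,:,::-1],alpha=1.7))
print(o['tool_pos'],o['contact_force'],pix(C,[.569,-.0275,.006]),pix(C,[.469,-.0256,.008]))
E
```

```text
t: 9.37
tool_pos: [0.569, -0.0275, -0.0016]
tool_rot: [3.12, 0.368, -0.0]
contact_force: [0.7, 0.5, 0.1]
opening: 0.0856
grip_force: 0.0
t: 10.2
tool_pos: [0.5689, -0.0274, 0.2213]
tool_rot: [3.119, 0.368, 0.002]
contact_force: [1.1, -0.5, -0.1]
opening: 0.0853
grip_force: 0.0
[ 0.56887517 -0.02739557  0.22127519] [ 1.08480693 -0.4633471  -0.11252195] (np.float64(320.15016912153885), np.float64(174.48925224040852)) (np.float64(297.1596547739489), np.float64(262.22777510158704))
```

View pics/w3.png

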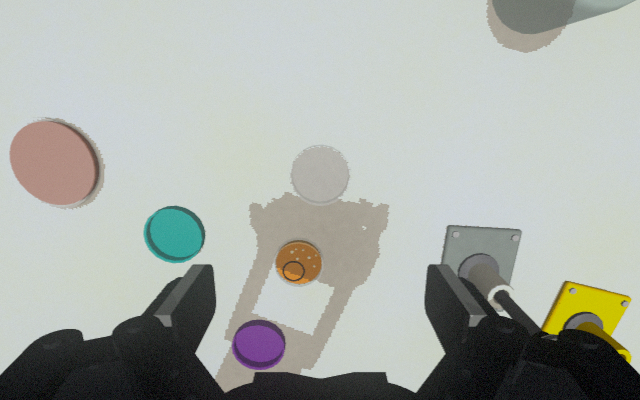

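The lid lies flat at (320,175) and the dish is undisturbed at (299,262), with the ring at (292,271). I'll record the ring position, then go above the probe.

```bash
python3 - <<'E'
from h import *
o=ctrl.get_obs();C=cam('wrist',o);im=cv2.imread('pics/w3.png')
hsv=cv2.cvtColor(im,cv2.COLOR_BGR2HSV);m=cv2.inRange(hsv,(6,90,60),(25,255,255));m[:,:265]=0;m[:,335:]=0;m[:230]=0;m[300:]=0
c=max(cv2.findContours(m,0,2)[0],key=cv2.contourArea);e=cv2.fitEllipse(c);print(e,ray(C,*e[0],.008))
print('ring',ray(C,292.5,271,.008),'lid',ray(C,320.5,175,.006))
E
python3 -m crank '[[-5,8,-8,0,0,0,1],[-11,17.5,-8,0,0,0,1],[-12.5,20,-8,0,0,0,1],[-12.5,20,-8,0,0,0,1],[-12.5,20,-8,0,0,0,1],[-12.5,20,0,0,0,0,1],[-12.5,20,0,0,0,0,1],[-12.5,20,0,0,0,0,1],[-11,17.5,0,0,0,0,1],[-7.5,11.5,0,0,0,0,1]]' 20
python3 - <<'E'
from h import *
o=ctrl.get_obs();C=cam('wrist',o);im=get_image('wrist')
cv2.imwrite('pics/w4.png',cv2.convertScaleAbs(im[:,:,::-1],alpha=1.7))
print(o['tool_pos'],o['tool_rot'],pix(C,[.503,-.2225,.186]))
E
```

```text
((298.4159240722656, 261.9571533203125), (42.60999298095703, 44.497920989990234), 94.95150756835938) [ 0.47233142 -0.02820856  0.008     ]
ring [ 0.46006056 -0.02414961  0.008     ] lid [ 0.5729539 -0.029389   0.006    ]
t: 11.08
tool_pos: [0.5016, -0.2244, 0.2579]
tool_rot: [-3.12, -0.365, 0.002]
contact_force: [0.5, 0.7, 0.1]
opening: 0.0851
grip_force: 0.0
[ 0.50164499 -0.2244279   0.25788886] [-3.11999938e+00 -3.65299650e-01  2.20374578e-03] (np.float64(317.8219786984952), np.float64(217.43057695560944))
```

View pics/w4.png

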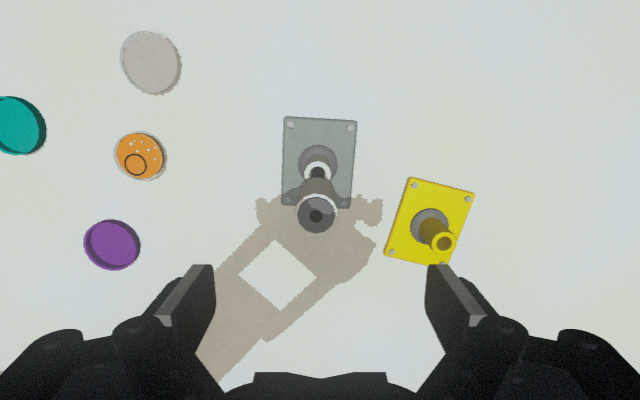

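The head top is at (317,214), within 2 mm of the prediction; the lid (150,62) and dish (140,156) are fine. I'll descend and grip.

```bash
python3 -m crank '[[1,-1,10,0,0,0,1],[1,-1,16,0,0,0,1],[1,0,18,0,0,0,1],[0,0,18,0,0,0,1],[0,0,16,0,0,0,1],[0,0,14,0,0,0,1],[0,0,12,0,0,0,1],[0,0,8,0,0,0,1],[0,0,4,0,0,0,1],[0,0,0,0,0,0,1]]' 40
python3 -m crank '[[0,0,0,0,0,0,0.7],[0,0,0,0,0,0,0.4],[0,0,0,0,0,0,0.1],[0,0,0,0,0,0,0],[0,0,0,0,0,0,-0.2],[0,0,0,0,0,0,-0.3],[0,0,0,0,0,0,-0.4],[0,0,0,0,0,0,-0.6],[0,0,0,0,0,0,-0.6],[0,0,0,0,0,0,-0.6]]' 40
```

```text
t: 11.97
tool_pos: [0.5052, -0.2196, 0.1414]
tool_rot: [-3.119, -0.368, 0.002]
contact_force: [0.1, 0.5, 0.6]
opening: 0.0855
grip_force: 0.0
t: 12.8
tool_pos: [0.5058, -0.2202, 0.1428]
tool_rot: [3.119, 0.368, 0.001]
contact_force: [0.4, -0.2, 2.8]
opening: 0.0272
grip_force: 39.3
```

```bash
python3 -m crank '[[0,0,-3,0,0,0,-0.6],[0,0,-6,0,0,0,-0.6],[0,0,-9,0,0,0,-0.6],[0,0,-10,0,0,0,-0.6],[0,0,-10,0,0,0,-0.6],[0,0,-10,0,0,0,-0.6],[0,0,-10,0,0,0,-0.6],[0,0,-10,0,0,0,-0.6],[0,0,-8,0,0,0,-0.6],[0,0,-4,0,0,0,-0.6]]' 40
python3 - <<'E'
from h import *
o=ctrl.get_obs();R=Ro.from_rotvec(o['tool_rot']).as_matrix()
T=np.array([.460,-.0237]);d=np.array([*(T-o['tool_pos'][:2]),0]);print((R.T@d*1000).round(1))
for n in['scene','top']:
    im=get_image(n);cv2.imwrite(f'pics/{n}1.png',im[:,:,::-1])
im=cv2.imread('pics/scene1.png')[150:300,150:350];cv2.imwrite('pics/s1c.png',cv2.convertScaleAbs(cv2.resize(im,None,fx=4,fy=4),alpha=1.7))
E
```

```text
t: 13.63
tool_pos: [0.5061, -0.2203, 0.2244]
tool_rot: [3.119, 0.368, 0.003]
contact_force: [0.6, 0.7, 0.2]
opening: 0.0268
grip_force: 39.5
[   0.9 -201.9   -0.3]
```

View pics/s1c.png

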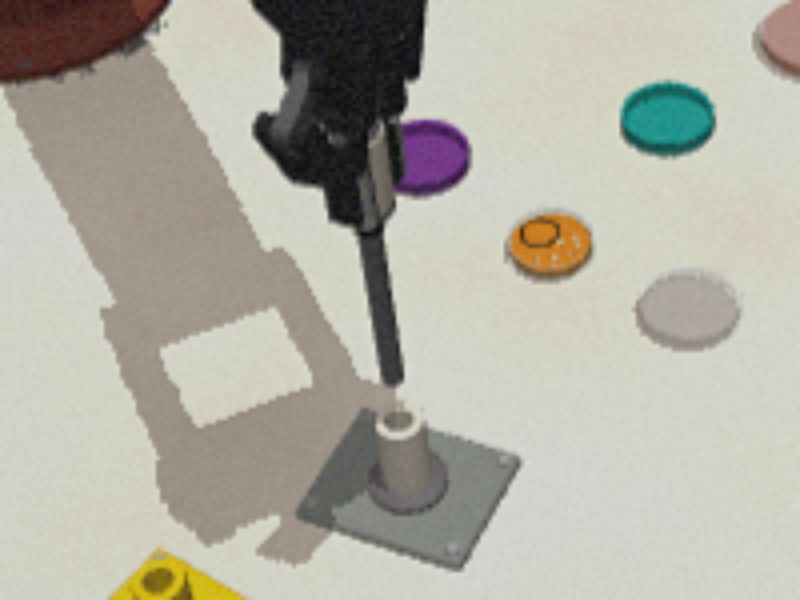

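The probe is clear of the sleeve, tip at scene pixel about (247.8,245), stem top about (242.8,208). I'll check its tilt against a true vertical.

Run:
```python
from h import *
S=cam('scene')
z0=.014+.0817
for z in(z0,z0+.12):print(z,np.round(pix(S,[.506,-.2203,z]),1))
print('tip',ray(S,247.9,245.2,z0).round(4),'stemtop',ray(S,242.7,208.5,z0+.122).round(4))
# stem axis by dark mask
im=cv2.imread('pics/scene1.png')[205:245,238:256].max(axis=2)
for r in range(0,40,4):
    x=np.where(im[r]<60)[0];print(205+r,(x.mean()+238).round(2) if len(x) else None,len(x))
```

```text
0.0957 [249.3 243.8]
0.2157 [242.9 202.3]
tip [ 0.5058 -0.2249  0.0957] stemtop [ 0.5173 -0.2352  0.2177]
205 241.5 8
209 242.5 6
213 242.5 6
217 243.5 6
221 244.0 5
225 244.5 6
229 245.5 6
233 246.0 5
237 246.5 6
241 247.5 6
```

The stem matches a vertical line to within about 0.015 rad. I'll carry it over the ring and come down to about 20 mm above the agar.

```bash
python3 -m crank '[[0,-8,0,0,0,0,-0.6],[0,-16,0,0,0,0,-0.6],[1,-24,0,0,0,0,-0.6],[0,-28,0,0,0,0,-0.6],[0,-30,0,0,0,0,-0.6],[0,-30,0,0,0,0,-0.6],[0,-28,0,0,0,0,-0.6],[0,-20,0,0,0,0,-0.6],[0,-12,0,0,0,0,-0.6],[0,-6,0,0,0,0,-0.6]]' 40
python3 -m crank '[[0,0,4,0,0,0,-0.6],[0,0,8,0,0,0,-0.6],[0,0,9,0,0,0,-0.6],[0,0,9,0,0,0,-0.6],[0,0,9,0,0,0,-0.6],[0,0,8,0,0,0,-0.6],[0,0,6,0,0,0,-0.6],[0,0,4,0,0,0,-0.6],[0,0,2,0,0,0,-0.6],[0,0,0,0,0,0,-0.6]]' 40
python3 - <<'E'
from h import *
o=ctrl.get_obs();C=cam('wrist',o);im=get_image('wrist')
cv2.imwrite('pics/w5.png',im[:,:,::-1])
cv2.imwrite('pics/w5c.png',cv2.convertScaleAbs(cv2.resize(im[100:250,220:420,::-1],None,fx=4,fy=4),alpha=1.7))
for n in['scene','top']: cv2.imwrite(f'pics/{n}2.png',get_image(n)[:,:,::-1])
print(o['tool_pos'],pix(C,[*o['tool_pos'][:2],.037]),pix(C,[.460,-.0237,.008]))
E
```

```text
t: 14.57
tool_pos: [0.4585, -0.0212, 0.2217]
tool_rot: [-3.119, -0.372, 0.001]
contact_force: [-0.4, -0.7, -1.0]
opening: 0.0271
grip_force: 39.6
t: 15.4
tool_pos: [0.4594, -0.0233, 0.1629]
tool_rot: [-3.12, -0.368, 0.001]
contact_force: [-0.1, 0.5, 0.1]
opening: 0.0266
grip_force: 39.6
[ 0.45936048 -0.02332603  0.16290702] (np.float64(320.25648409677353), np.float64(197.46482278947929)) (np.float64(320.84484397047515), np.float64(187.85195377917304))
```

View pics/w5c.png

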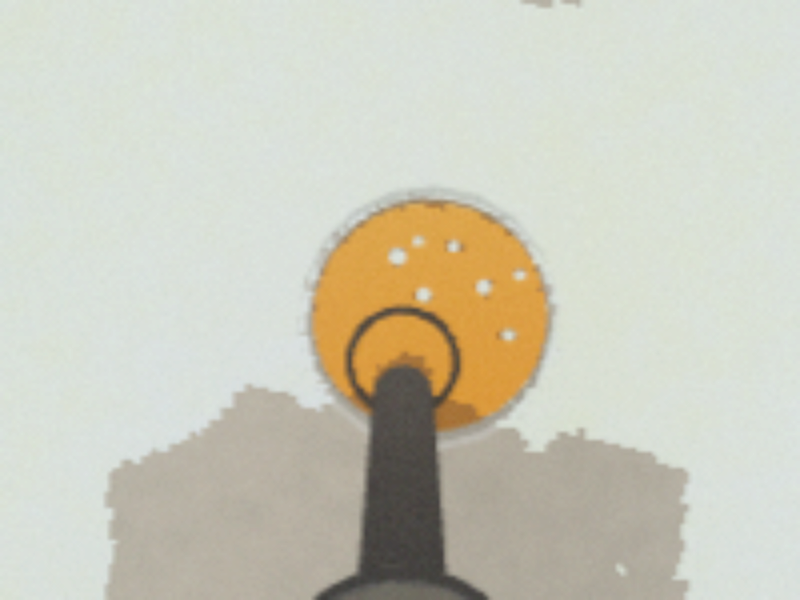

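The ring is centred at crop (403,358), i.e. pixel (320.8,189.5). The tip disc is centred at about crop (403,392), i.e. (320.8,198).

Run:
```python
from h import *
o=ctrl.get_obs();C=cam('wrist',o);R=Ro.from_rotvec(o['tool_rot']).as_matrix()
r=ray(C,320.75,189.5,.008);t=ray(C,320.75,198,.034)
print(r.round(4),t.round(4),(R.T@(r-t)*1000).round(1),o['tool_pos'])
```

```text
[ 0.4591 -0.0241  0.008 ] [ 0.4587 -0.0242  0.034 ] [ 0.4  0.1 26. ] [ 0.45991186 -0.02335794  0.16401905]
```

```bash
python3 -m crank '[[0.5,0,3,0,0,0,-0.6],[0,0,4,0,0,0,-0.6],[0,0,4,0,0,0,-0.6],[0,0,4,0,0,0,-0.6],[0,0,3,0,0,0,-0.6],[0,0,2,0,0,0,-0.6],[0,0,1,0,0,0,-0.6],[0,0,0,0,0,0,-0.6],[0,0,0,0,0,0,-0.6],[0,0,0,0,0,0,-0.6]]' 40
python3 -m crank '[[0,0,0.5,0,0,0,-0.6],[0,0,0.5,0,0,0,-0.6],[0,0,0.5,0,0,0,-0.6],[0,0,0.5,0,0,0,-0.6],[0,0,0,0,0,0,-0.6],[0,0,0,0,0,0,-0.6],[0,0,0,0,0,0,-0.6],[0,0,0,0,0,0,-0.6],[0,0,0,0,0,0,-0.6],[0,0,0,0,0,0,-0.6]]' 40
```

```text
t: 16.38
tool_pos: [0.4602, -0.0232, 0.1427]
tool_rot: [3.12, 0.368, 0.001]
contact_force: [0.1, -0.1, -0.6]
opening: 0.0272
grip_force: 39.6
t: 17.22
tool_pos: [0.46, -0.0232, 0.1404]
tool_rot: [-3.12, -0.368, -0.0]
contact_force: [-0.9, -0.7, -1.1]
opening: 0.0274
grip_force: 39.6
```

```bash
cat > avg.py <<'E'
from h import *
F=[];P=[]
for i in range(8):
    get_image('wrist');o=ctrl.get_obs();F.append(o['contact_force']);P.append(o['tool_pos'])
print('F',np.mean(F,0).round(2),'sd',np.std(F,0).round(2),'P',np.mean(P,0).round(5),'t',round(o['t'],1))
E
python3 avg.py
python3 -m crank '[[0,0,0.5,0,0,0,-0.6],[0,0,0.5,0,0,0,-0.6],[0,0,0.5,0,0,0,-0.6],[0,0,0.5,0,0,0,-0.6],[0,0,0,0,0,0,-0.6],[0,0,0,0,0,0,-0.6],[0,0,0,0,0,0,-0.6],[0,0,0,0,0,0,-0.6],[0,0,0,0,0,0,-0.6],[0,0,0,0,0,0,-0.6]]' 40
python3 avg.py
```

```text
F [ 0.14  0.26 -0.61] sd [0.68 0.3  0.34] P [ 0.46002 -0.02319  0.14041] t 17.6
t: 18.45
tool_pos: [0.4601, -0.0232, 0.1385]
tool_rot: [3.12, 0.368, 0.0]
contact_force: [0.3, -0.3, -0.8]
opening: 0.0271
grip_force: 39.6
F [-0.02  0.11 -0.51] sd [0.43 0.53 0.51] P [ 0.46003 -0.02319  0.13842] t 18.9
```

Baseline is about -0.6 N (probe weight). I'll continue in 1 mm steps.

```bash
python3 -m crank '[[0,0,0.3,0,0,0,-0.6],[0,0,0.3,0,0,0,-0.6],[0,0,0.4,0,0,0,-0.6],[0,0,0,0,0,0,-0.6],[0,0,0,0,0,0,-0.6],[0,0,0,0,0,0,-0.6],[0,0,0,0,0,0,-0.6],[0,0,0,0,0,0,-0.6],[0,0,0,0,0,0,-0.6],[0,0,0,0,0,0,-0.6]]' 40
python3 avg.py
```

```text
t: 19.68
tool_pos: [0.46, -0.0232, 0.1374]
tool_rot: [3.12, 0.368, 0.0]
contact_force: [0.5, -0.1, -1.0]
opening: 0.027
grip_force: 39.6
F [ 0.08  0.32 -0.95] sd [0.35 0.66 0.39] P [ 0.46002 -0.0232   0.13741] t 20.1
```

```bash
python3 -m crank '[[0,0,0.3,0,0,0,-0.6],[0,0,0.3,0,0,0,-0.6],[0,0,0.4,0,0,0,-0.6],[0,0,0,0,0,0,-0.6],[0,0,0,0,0,0,-0.6],[0,0,0,0,0,0,-0.6],[0,0,0,0,0,0,-0.6],[0,0,0,0,0,0,-0.6],[0,0,0,0,0,0,-0.6],[0,0,0,0,0,0,-0.6]]' 40
python3 avg.py
```

```text
t: 20.92
tool_pos: [0.46, -0.0232, 0.1364]
tool_rot: [3.12, 0.368, 0.0]
contact_force: [-0.5, -0.7, 0.3]
opening: 0.0273
grip_force: 39.6
F [-0.09  0.06 -0.47] sd [0.46 0.77 0.43] P [ 0.46004 -0.0232   0.13642] t 21.3
```

```bash
python3 -m crank '[[0,0,0.3,0,0,0,-0.6],[0,0,0.3,0,0,0,-0.6],[0,0,0.4,0,0,0,-0.6],[0,0,0,0,0,0,-0.6],[0,0,0,0,0,0,-0.6],[0,0,0,0,0,0,-0.6],[0,0,0,0,0,0,-0.6],[0,0,0,0,0,0,-0.6],[0,0,0,0,0,0,-0.6],[0,0,0,0,0,0,-0.6]]' 40
python3 avg.py
```

```text
t: 22.15
tool_pos: [0.4601, -0.0232, 0.1354]
tool_rot: [3.12, 0.368, 0.0]
contact_force: [-1.0, -0.3, 1.1]
opening: 0.0272
grip_force: 39.7
F [ 0.03 -0.05  0.82] sd [0.55 0.38 0.35] P [ 0.46005 -0.02321  0.13543] t 22.6
```

```bash
python3 -m crank '[[0,0,0.3,0,0,0,-0.6],[0,0,0.3,0,0,0,-0.6],[0,0,0,0,0,0,-0.6],[0,0,0,0,0,0,-0.6],[0,0,0,0,0,0,-0.6],[0,0,0,0,0,0,-0.6],[0,0,0,0,0,0,-0.6],[0,0,0,0,0,0,-0.6],[0,0,0,0,0,0,-0.6],[0,0,0,0,0,0,-0.6]]' 40
python3 avg.py
python3 - <<'E'
from h import *
im=get_image('wrist');cv2.imwrite('pics/w6c.png',cv2.convertScaleAbs(cv2.resize(im[100:250,220:420,::-1],None,fx=4,fy=4),alpha=1.7))
E
```

```text
t: 23.38
tool_pos: [0.4601, -0.0232, 0.1349]
tool_rot: [3.12, 0.368, 0.0]
contact_force: [-0.6, 0.7, 1.3]
opening: 0.0267
grip_force: 39.7
F [0.28 0.38 1.56] sd [0.59 0.45 0.37] P [ 0.46004 -0.0232   0.13482] t 23.8
```

View pics/w6c.png

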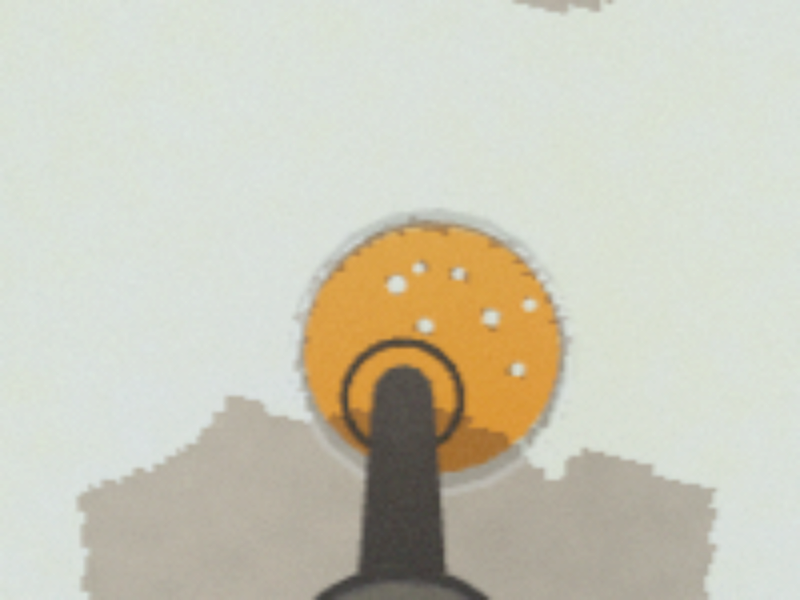

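The tip is centred in the ring: ring at crop (403,397), tip about (403,392), so roughly 1 mm off, at about 2.2 N. Handing in.

```bash
python3 -c "
from station import ctrl
print(ctrl.finish_job())"
```

```text
the job is handed in; nothing more can be done
None
```

I handed the job in with the probe gripped upright, its tip about 1 mm from the ring's centre and pressing the agar with about 2.2 N by my readings; the lid lay flat about 100 mm from the dish, but the hand-in returned no verdict, so I can't confirm it passed.

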